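Set up the carving jig for a maple block

ROBOT

A 6-joint arm with a two-finger parallel gripper is mounted at the origin on the work surface. World frame = base frame: x ahead of the robot, y to its left, z up, the work surface at z = 0. Lengths are in m, angles in rad, forces in N, time in s.
With the tool pointing down it reaches from about 0.325 to 0.775 m from the base axis. Payload 5.5 kg.
Tool frame: the origin (TCP) lies between the finger pads; the fingertips stand 8 mm ahead of it and the grasp point (between the pads) lies 11 mm behind it (tcp_to_tips is the distance from the TCP to the fingertips, in m); z points along the fingers, y is the line along which they close (so a half turn about z gives the same grasp; the last joint's range is limited). The gripper opens to 88 mm and grips with 3 to 60 N. Pads are 20 mm wide; open, the fingers measure 115 mm over their backs; the gripper's body (75 mm by 178 mm) begins 61 mm behind the grasp point.
Start: joints at [-1.212, 0.091, 1.231, -0, 1.82, -0.057], TCP at [0.242, -0.549, 0.231] pointing down, gripper open.
Joint ranges: [-2.87, 2.87], [-0.86, 2.18], [0.17, 2.46], [-1.51, 4.65], [0.06, 2.69], [-2.65, 2.65]. Speed limits (rad/s): [2.57, 2.57, 3.01, 3.14, 3.14, 3.14].

INTERFACE

Orientations are given as a unit quaternion [w, x, y, z].
In Python, from bench import * gives the robot as it stands. Calls block until the motion is done:
- move_to(position, orientation): joint-space move of the TCP to a pose.
- move_l(position, speed=0.15, orientation=None): straight line of the TCP; orientation=None keeps the orientation; speed is the mean speed in m/s.
- movej(angles): joint-space move.
- gripper_open() and close(): open the fingers fully, or close them until they stop; the grip force is fixed at half the most.
- hold(seconds).
- inverse_kinematics(position, orientation): joint angles nearest the present ones, or None.
- state(): the state.
- get_image(name): name is "scene" or "top" or "wrist"; returns a dict with "frame" (480x640x3 uint8, blue, green, red), "depth" (480x640 float32, m along the optical axis (not along the pixel's ray), 0 where there is no reading), "camera_matrix" (3x3 intrinsics, pixels), "k1" (the pictures are not rectified: a ray, as slopes to the right and down, at radius r is drawn at 1 + k1 r^2 times it, then the intrinsics apply), "view" (4x4, takes a point from world to camera coordinates). Camera axes: x right, y up, looking along -z (the intrinsics and any distortion apply to the point x, -y, -z); pixel columns grow to the right and rows downward; lengths in m; the calibration is good to about 2 mm. A picture is of the moment at which its call begins.
A pose or a line that the arm cannot do raises IKError and nothing moves.
- job_done(): hands the job in; it is judged then, once.
The state is a dict: "time": time; "joint_pos": joint angles; "dq": joint speeds; "joint_torque": joint torques, N m; "ee_pos": TCP position; "ee_rot": TCP orientation; "ft_force": force on the tool from outside, world axes, zero at the start; "moment": the same for the moment, N m; "finger_gap": finger opening in m; "finger_force": force on a finger pad.
Only numpy, scipy, OpenCV 4.12 (cv2) and the standard library are available. Lean on these libraries where they do the work, as an engineer would, in place of code of your own. Each camera call takes 0.05 s, during which the arm holds its last target. There are 200 camera calls.

TASK

Set up the carving jig for the maple block. First lift the steel tool rest by its bar until its pawl catches in the very next notch up, no further, and let it rest there; then swing the cam lever clockwise just far enough to take up the play and press the block against the sprung orange pad, so that the pad is pushed in about half of its 8 mm and never flat. Let go of everything, and leave the other things on the bench where they are.

Things in the scene. Friction and masses are not known exactly. Their poses are not given: they have to be found in the camera images.
- jig_mid (a point): Middle of the top face of the carving jig's baseboard, a plywood board 250 x 370 mm and 20 mm thick, fixed to the bench. Axes of the jig: x away from the robot (roughly), y to the left, z up. All 'jig' offsets below are from this point, along these axes, in mm.
- rest_bar (a point): Grasp point of the tool rest: a level flat steel bar 210 mm long (jig y), 14 mm wide (jig x), 18 mm high, at jig x = -75. The point is the bar's centre at jig y = -30 (its free right end is at -105); nothing stands within 60 mm of it at its height. Pinch the bar here from above, a finger on each side in jig x. At the start it is 90 or 110 mm above the board. Axes as the jig's.
- rest (a joint): Height of the carriage in m. Notches at about 0, 0.020, 0.040, 0.060 (travel ends at 0.070); it starts in one of the two lowest. Going up, the pawl snaps over the next tooth about 26 mm above the present notch and, lowered or let go, the carriage settles 20 mm above it; the tooth after that is passed at about 46 mm. It cannot come down past a notch again; it falls freely until the pawl lands.
- carriage (a point): Middle of the blue carriage (46 mm wide, 60 mm high) that carries the left end of the rest bar and slides up and down a steel post 24 mm square and 240 mm high at jig (-75, 125). Carriage and bar together weigh about 0.7 kg.
- pawl (a joint): Red sprung pawl on the left (+y) side of the carriage, swing in rad: 0 = fully home in a notch; it swings out to about 0.3 as it rides over a tooth.
- lever_knob (a point): Centre of the red upright knob at the end of the black cam lever: a round post 22 mm in diameter and 50 mm high, whose top is 24 mm above this point; 80 mm above the board. It moves in a level circle of radius 105 mm about point cam_pivot. Take it from above. Axes turn with the lever: x from the pivot to the knob.
- cam_pivot (a point): Point on the cam's vertical axis at jig (25, -92.5), at the height of the knob's centre. The yellow cam is a disc 60 mm in diameter, its centre 16 mm off this axis, so that its face reaches 16 mm x sin(cam angle) farther towards the fence than at angle 0. Axes as the jig's.
- cam (a joint): Angle of the cam lever in rad, growing clockwise from above (closing): at 0 the lever points along jig +x, at 1.57 along jig -y. It starts open, between -0.7 and -0.25; range -0.9 to 1.75. The pad is never reached below 0.2; the right angle differs each time, between 0.35 and 1.15. The lever is stiff (about 2.5 N at the knob, more as it clamps) and stays where it is left.
- pad (a joint): How far, in m, the orange pad on the fence is pushed in against its springs (2.5 N per mm): 0 = out, 0.008 = flat, on its stop.
- pad_face (a point): Middle of the face (looking to jig -y) of the orange sprung pad, 60 mm long in jig x and 40 mm high, carried by the aluminium fence at the left end of the block; the fence stands fixed, a few mm differently from start to start. Axes as the jig's.
- block_center (a point): Centre of the maple block to be carved, loose on the board: 120 mm long (its y, along jig y), 55 mm wide (its x), 45 mm high, 0.2 kg. It lies between the cam on its right and the pad on its left, in front of a low dark rail, with some mm of play in all.
- taped1_c (a point): Bystander: pale half-round wooden piece with paper tape, 95 x 42 x 43 mm, lying; this point is its middle. To be left alone.
- taped2_c (a point): Bystander: a second such taped piece, 95 x 42 x 43 mm, lying; this point is its middle. To be left alone.
- strip_c (a point): Bystander: white painted strip, 150 x 35 x 28 mm, lying; this point is its middle. To be left alone.
- gouge_c (a point): Bystander: gouge with a dark wooden handle, 200 mm long, lying; this point is its middle. To be left alone.
- clamp_c (a point): Bystander: small steel bar clamp, 190 x 75 mm, 24 mm high, lying; this point is its middle. To be left alone.
- jar_c (a point): Bystander: amber glass jar with a black cap, 64 mm in diameter, 85 mm high, standing; this point is its middle. To be left alone.

How it is judged:
On the way, in this order (a step that is already met when the one before it is completed fails the run):
1. the tool rest sits on its pawl one notch (20 mm) above where it began, let go (distance of rest_bar from where it was at the start of the episode between 0.016 and 0.024 m and velocity of joint rest between -0.01 and 0.01 m/s and value of joint pawl below 0.1 rad and contact force between the fingers and anything else below 0.3 N), for 0.3 s.
2. the cam presses the block against the sprung pad, which is pushed in 1.8 to 6.2 mm (value of joint pad between 0.0018 and 0.0062 m), for 0.2 s.
At the end, for the whole second after the job is handed in: The tool rest is still, held by its pawl (swung in, under 0.1 rad) 20 mm (+-4 mm) above where it began; the orange pad is pushed in 1.8 to 6.2 mm by the block; the block lies flat on the board (within 0.06 rad) (all of step 2 and distance of rest_bar from where it was at the start of the episode between 0.016 and 0.024 m and velocity of joint rest between -0.01 and 0.01 m/s and value of joint pawl below 0.1 rad and angle between block_center's own z axis and vertical below 0.06 rad); the robot touches nothing.
It fails at once if the tool rest is raised past a second notch (more than 48 mm) (distance of rest_bar from where it was at the start of the episode above 0.048 m).
It fails at once if the cam is overrun: the pad is pushed in more than 7.3 mm, practically flat (value of joint pad above 0.0073 m).
It fails at once if a bystander is moved by more than 25 mm (distance of any of taped1_c, taped2_c, strip_c, gouge_c, clamp_c, jar_c from where it was at the start of the episode above 0.025 m).
It also fails if it takes over 48 s, if anything falls off the work surface, if the arm or the gripper's body presses on something with over 40 N, if the wrist force passes 120 N, or if a joint passes its speed limit or range.

## Working session

There is one attempt and no reset: what is moved stays moved. The work goes in short steps, each a Python script; the robot and the scene stay as the last script left them, time stands still between calls to the robot, and variables do not carry over. Pictures are saved under pics/ and viewed, at most 10 in all, crops included, and the job is handed in when it is done.

```bash
ls; mkdir -p pics; cat > h.py <<'E'
from bench import *
import numpy as np, cv2
def snap(n,fn=None):
    im=get_image(n)
    if fn: cv2.imwrite('pics/'+fn,im['frame'])
    return im
def rays(im,uv):
    K=np.array(im['camera_matrix']);uv=np.atleast_2d(uv).astype(float)
    d=np.c_[(uv[:,0]-K[0,2])/K[0,0],(uv[:,1]-K[1,2])/K[1,1]];s=d.copy()
    for _ in range(20): s=d/(1+im['k1']*(s**2).sum(1,keepdims=True))
    return s
def world(im,uv,depth=None):
    """pixels -> world using depth"""
    uv=np.atleast_2d(uv); s=rays(im,uv)
    if depth is None: depth=im['depth'][uv[:,1].astype(int),uv[:,0].astype(int)]
    z=np.asarray(depth)*np.ones(len(uv))
    c=np.c_[s[:,0]*z,-s[:,1]*z,-z,np.ones(len(uv))]
    return (np.linalg.inv(np.array(im['view']))@c.T).T[:,:3]
def cloud(im):
    v,u=np.mgrid[0:480,0:640]
    P=world(im,np.c_[u.ravel(),v.ravel()]).reshape(480,640,3)
    P[im['depth']==0]=np.nan
    return P
E
python3 - <<'E'
from h import *
im=snap('top','top0.png'); snap('scene','scene0.png')
np.savez('top0.npz',**{k:np.array(im[k]) for k in im})
print(state(),im['k1'],im['view'])
E
```

```text
pics
{'time': 0.1, 'joint_pos': array([-1.21173101e+00,  9.17838212e-02,  1.23171727e+00,  1.89717683e-06,
        1.81980405e+00, -5.67235120e-02]), 'dq': array([-9.96726753e-05, -8.49155823e-04, -1.77047132e-03, -1.79948779e-04,
        4.17045363e-04,  1.02161214e-04]), 'joint_torque': array([ 3.29758630e-03, -4.47855842e+01, -4.07571244e+01,  7.01526389e-02,
        2.83773069e-02, -1.10574001e-04]), 'ee_pos': array([ 0.24224836, -0.54865933,  0.22964701]), 'ee_rot': array([-8.46619744e-04,  9.78467270e-01,  2.06400263e-01, -1.28038052e-04]), 'ft_force': array([-0.69190876,  0.30590824, -0.38467688]), 'moment': array([-0.02357552,  0.01541613,  0.02843152]), 'finger_force': 0.0, 'finger_gap': 0.08773513736896227} 0.00549371160669593 [[-0.02160814 -0.9995955   0.01849111  0.07092813]
 [ 0.99185433 -0.01911118  0.12593546 -0.56674808]
 [-0.12553114  0.02106172  0.99186609 -0.90508165]
 [ 0.          0.          0.          1.        ]]
```

View pics/top0.png

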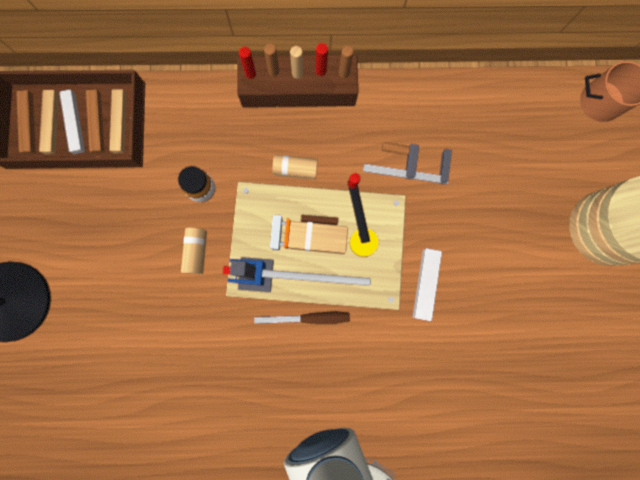

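View pics/scene0.png

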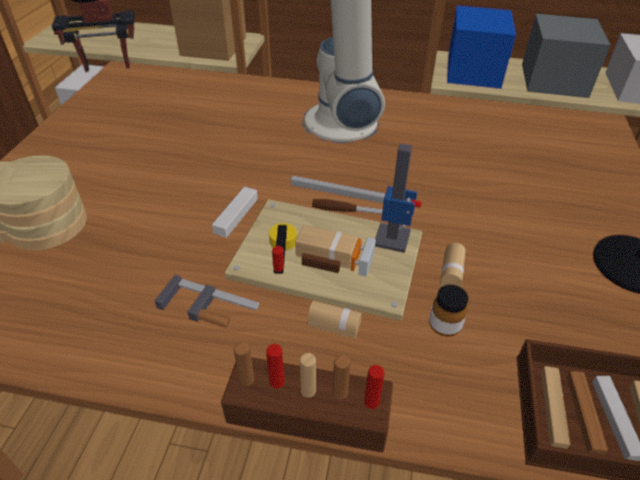

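The top view shows the board with corners (238,183), (406,196), (399,307) and (227,295). The rest bar runs (265,274)–(370,281), the red knob is at (354,180), the yellow cam at (364,243), and the orange pad at (287,233). Next I'll measure these.

```bash
cat > m0.py <<'E'
from h import *
im=dict(np.load('top0.npz')); P=cloud(im); f=im['frame']
u,v=np.meshgrid(np.arange(640),np.arange(480))
roi=(u>215)&(u<415)&(v>165)&(v<315)
m=roi&(abs(P[...,2]-.02)<.006)
m=cv2.morphologyEx(m.astype(np.uint8),cv2.MORPH_OPEN,np.ones((3,3)))>0
pts=P[m][:,:2].astype(np.float32); r=cv2.minAreaRect(pts); print('board',r,np.nanmedian(P[m][:,2]))
c=world(im,[(238,183),(406,196),(399,307),(227,295)]); print('corners',c.round(4), c.mean(0))
# plane z=0.02 corner intersections
def onz(uv,z):
    a=world(im,uv,.5);b=world(im,uv,1.);t=(z-a[:,2])/(b[:,2]-a[:,2]);return a+t[:,None]*(b-a)
C=onz([(238,183),(406,196),(399,307),(227,295)],.02);print(C.round(4),C.mean(0))
yl=C[0]+C[3]-C[1]-C[2]; print('yaw',np.arctan2(-yl[0],yl[1]))
xl=C[0]+C[1]-C[2]-C[3]; print('yaw',np.arctan2(xl[1],xl[0]))
hsv=cv2.cvtColor(f,cv2.COLOR_BGR2HSV)
def show(n,m):
    q=P[m];print(n,m.sum(),np.nanmedian(q,0).round(4),np.nanmin(q,0).round(4),np.nanmax(q,0).round(4))
red=((hsv[...,0]<6)|(hsv[...,0]>174))&(hsv[...,1]>180)&(hsv[...,2]>100)
show('knob',red&roi&(u>330)&(v<195)); show('pawl',red&roi&(u<240))
yel=(hsv[...,0]>24)&(hsv[...,0]<32)&(hsv[...,1]>200)&roi; show('cam',yel)
ora=(hsv[...,0]>7)&(hsv[...,0]<14)&(hsv[...,1]>200)&roi; show('pad',ora)
bar=roi&(u>275)&(u<368)&(v>262)&(v<292)&(P[...,2]>.06); show('bar',bar)
q=P[bar]; k=np.polyfit(q[:,1],q[:,0],1);print('bar line',k)
E
python3 m0.py
```

```text
board ((0.5775032043457031, 0.05296806991100311), (0.3866034746170044, 0.33687642216682434), 84.28073120117188) 0.019283886508820014
corners [[ 6.950e-01  2.329e-01  1.920e-02]
 [ 6.638e-01 -1.389e-01 -2.000e-04]
 [ 4.186e-01 -1.126e-01 -2.000e-03]
 [ 4.525e-01  2.558e-01  1.880e-02]] [0.55745456 0.05929334 0.00895236]
[[ 0.6947  0.2327  0.02  ]
 [ 0.6593 -0.1344  0.02  ]
 [ 0.4193 -0.1082  0.02  ]
 [ 0.4525  0.2556  0.02  ]] [0.55646522 0.06142869 0.02      ]
yaw -0.09350227662826502
yaw -0.10121533071140468
knob 127 [ 0.6713 -0.0102  0.122 ] [ 0.664  -0.0208  0.0802] [ 0.6849 -0.0009  0.1259]
pawl 52 [0.4988 0.2366 0.1333] [0.4929 0.2305 0.1306] [0.5064 0.2426 0.1381]
cam 433 [ 0.5495 -0.0326  0.0554] [ 0.5282 -0.0615  0.0514] [ 0.5807 -0.0049  0.06  ]
pad 11 [0.5789 0.1231 0.0614] [0.5481 0.1205 0.057 ] [0.6033 0.1298 0.064 ]
bar 709 [0.4802 0.0588 0.1368] [ 0.4651 -0.0276  0.1206] [0.4948 0.1435 0.141 ]
bar line [0.10107281 0.47420759]
```

Bar centre z ≈ 0.13, which is the 110 mm start (second notch), and the bar's line agrees with the jig pose. The knob is 102 mm from the pivot, also consistent. I'll go above the bar and take a close look.

```bash
cat >> h.py <<'E'
C0=np.array([.5565,.0614,.02]); YAW=-.098
def jig(x,y,z):
    c,s=np.cos(YAW),np.sin(YAW); return C0+np.array([c*x-s*y,s*x+c*y,z])/1000
def q(psi): return [0,np.cos(psi/2),np.sin(psi/2),0]
E
python3 - <<'E'
from h import *
g=jig(-75,-30,110);print(g)
for psi in (YAW+np.pi/2,YAW-np.pi/2):
    print(psi,inverse_kinematics(g+[0,0,.09],q(psi)))
psi=YAW+np.pi/2
j=inverse_kinematics(g+[0,0,.09],q(psi))
if j is None or abs(j[5])>2: psi=YAW-np.pi/2
move_to(g+[0,0,.09],q(psi)); hold(.3)
s=state();print(psi,s['time'],s['joint_pos'],s['ee_pos'])
im=snap('wrist','w1.png');np.savez('w1.npz',**{k:np.array(im[k]) for k in im})
P=cloud(im); print(np.nanmin(P[...,2]))
E
```

```text
[0.47892457 0.03888219 0.13      ]
1.4727963267948965 [ 1.01900208e-02 -2.32962050e-01  1.55849711e+00 -4.44089210e-16
  1.81605760e+00  1.08190021e-01]
-1.6687963267948966 None
1.4727963267948965 2.6583 [ 9.47328578e-03 -2.32788861e-01  1.55842205e+00 -3.33944586e-05
  1.81605321e+00  1.08172645e-01] [0.47898728 0.03852819 0.21995942]
-0.0054330660279025
```

View pics/w1.png

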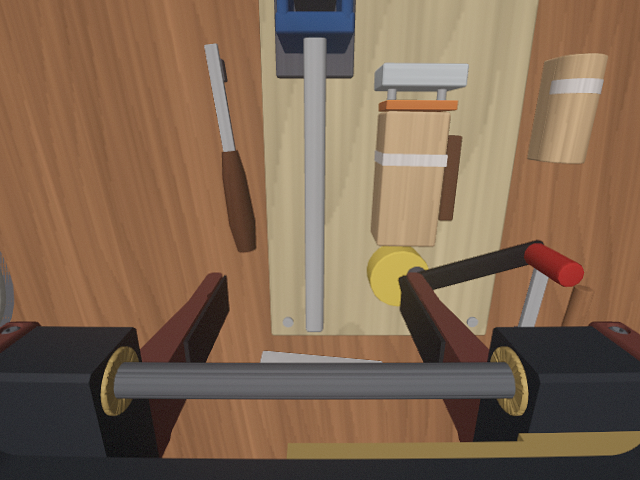

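The wrist view shows the bar centred between the fingers (u≈315, right end at v≈330), the pad's front edge at about (418,106), the block from (413,110) to (408,245), the cam at (400,275), and the knob top at about (570,273). I'll measure from this view, then grasp and lift.

```bash
cat > m1.py <<'E'
from h import *
def J(p): # world->jig mm
    d=(np.atleast_2d(p)-C0)*1000;c,s=np.cos(YAW),np.sin(YAW)
    return np.c_[c*d[:,0]+s*d[:,1],-s*d[:,0]+c*d[:,1],d[:,2]]
def measure(im):
    P=cloud(im);f=im['frame'];hsv=cv2.cvtColor(f,cv2.COLOR_BGR2HSV);Q=J(P.reshape(-1,3)).reshape(P.shape)
    H,S,V=hsv[...,0],hsv[...,1],hsv[...,2]; out={}
    def st(n,m):
        q=Q[m]; 
        if len(q)>5: print(n,len(q),np.nanpercentile(q,[2,50,98],axis=0).round(1).tolist())
    inb=lambda a,b,i:(Q[...,i]>a)&(Q[...,i]<b)
    st('bar',inb(-95,-55,0)&inb(-60,60,1)&inb(95,150,2)&(S<60))
    st('board',inb(-115,110,0)&inb(-170,150,1)&inb(-5,5,2))
    ora=(H>6)&(H<15)&(S>200)&inb(-60,60,0+0)&inb(30,100,1); st('pad',ora); st('padtop',ora&inb(36,48,2))
    st('blocktop',inb(-10,60,0)&inb(-70,55,1)&inb(42,49,2)&(S<150))
    yel=(H>23)&(H<33)&(S>170)&inb(-150,-20,1)&inb(22,60,2); st('cam',yel)
    red=((H<6)|(H>174))&(S>180)&inb(40,160,0)&inb(-220,0,1); st('knob',red); st('knobtop',red&inb(98,110,2))
    return Q
if __name__=='__main__': Q=measure(dict(np.load('w1.npz')))
E
python3 m1.py
```

```text
bar 3406 [[-82.4, -57.1, 113.8], [-76.1, 6.3, 116.0], [-69.4, 58.0, 117.5]]
board 41024 [[-112.4, -160.9, -3.4], [-17.4, 25.9, -1.8], [107.2, 146.2, -0.1]]
blocktop 6328 [[-9.0, -53.6, 42.1], [13.2, 4.7, 43.3], [35.6, 53.1, 44.8]]
knob 1343 [[113.2, -68.2, 57.4], [117.9, -56.8, 93.3], [131.4, -50.0, 103.0]]
knobtop 562 [[114.2, -69.2, 98.6], [122.5, -59.7, 101.7], [132.7, -50.6, 103.2]]
```

```bash
python3 - <<'E'
from h import *
g=jig(-75.5,-30,110); p=g-[0,0,.011]
move_l(p,.12); close(); hold(.2)
s=state(); print('grip',s['time'],s['finger_gap'],s['finger_force'],s['ee_pos'],s['ft_force'])
for dz in (.012,.024,.031,.034):
    move_l(p+[0,0,dz],.05); s=state(); print(dz,s['ee_pos'][2],s['ft_force'].round(1),s['finger_gap'])
im=snap('top','top1.png');np.savez('top1.npz',**{k:np.array(im[k]) for k in im})
P=cloud(im);t=dict(np.load('top0.npz'));P0=cloud(t)
u,v=np.meshgrid(np.arange(640),np.arange(480))
for n,X in(('before',P0),('now',P)):
    m=(u>222)&(u<262)&(v>255)&(v<292)&(X[...,2]>.1)&(X[...,2]<.22)&(t['frame'][...,0]>100)&(t['frame'][...,2]<80); print(n,m.sum(),np.nanmedian(X[m],0))
    m=(u>345)&(u<368)&(v>270)&(v<292)&(X[...,2]>.1)&(X[...,2]<.2); print('barend',n,m.sum(),np.nanmedian(X[m],0))
E
```

```text
grip 5.025 0.0134677920124847 29.998797476291656 [0.47913352 0.03888263 0.11928605] [ 5.79617441 -1.07615774 -0.76009695]
0.012 0.1302028407545557 [ 8.2  0.1 -5.1] 0.013773175804507355
0.024 0.14225907015239753 [ 8.1 -0.6 -5.5] 0.013621692236634135
0.031 0.14910612361022405 [ 7.8 -0.9 -4.2] 0.01369230998751367
0.034 0.15160764634276008 [ 9.1 -0.9 -8.5] 0.013669575916857092
before 286 [0.48749698 0.18078406 0.1458542 ]
barend before 168 [ 0.47314288 -0.00766067  0.13710338]
now 313 [0.48645508 0.17684562 0.17813402]
barend now 0 [nan nan nan]
  return np.nanmean(a, axis, out=out, keepdims=keepdims)
```

```bash
python3 - <<'E'
from h import *
g=jig(-75.5,-30,110); p=g-[0,0,.011]
for dz in (.026,.022,.0205):
    move_l(p+[0,0,dz],.04); s=state(); print(dz,s['ee_pos'][2],s['ft_force'].round(1))
gripper_open(); hold(.3)
move_l(p+[0,0,.12],.15); hold(.2)
im=snap('wrist','w2.png'); np.savez('w2.npz',**{k:np.array(im[k]) for k in im})
import m1; m1.measure(im); print(state()['time'])
im=snap('top','top2.png');P=cloud(im);t=dict(np.load('top0.npz'))
u,v=np.meshgrid(np.arange(640),np.arange(480));X=P
m=(u>222)&(u<262)&(v>255)&(v<292)&(X[...,2]>.1)&(X[...,2]<.22)&(t['frame'][...,0]>100)&(t['frame'][...,2]<80); print(m.sum(),np.nanmedian(X[m],0))
E
```

```text
0.026 0.14355172225290475 [ 9.2  0.6 -7.1]
0.022 0.1398923755084736 [ 8.6 -0.4 -7.7]
0.0205 0.1393752174369839 [ 6.6 -0.3 -2.4]
bar 3491 [[-82.4, -56.9, 134.1], [-76.0, 7.2, 136.4], [-69.4, 58.1, 137.9]]
board 37362 [[-112.4, -161.2, -3.4], [-16.2, 24.4, -1.8], [107.1, 146.2, -0.1]]
blocktop 5683 [[-9.1, -53.5, 42.1], [13.1, 4.1, 43.3], [35.6, 52.8, 44.8]]
knob 1128 [[113.4, -68.5, 57.7], [117.9, -56.9, 94.6], [131.3, -49.9, 103.0]]
knobtop 498 [[113.6, -69.4, 98.6], [122.4, -59.7, 101.8], [132.2, -50.8, 103.2]]
9.825
310 [0.48755728 0.17831261 0.16611782]
```

View pics/w2.png

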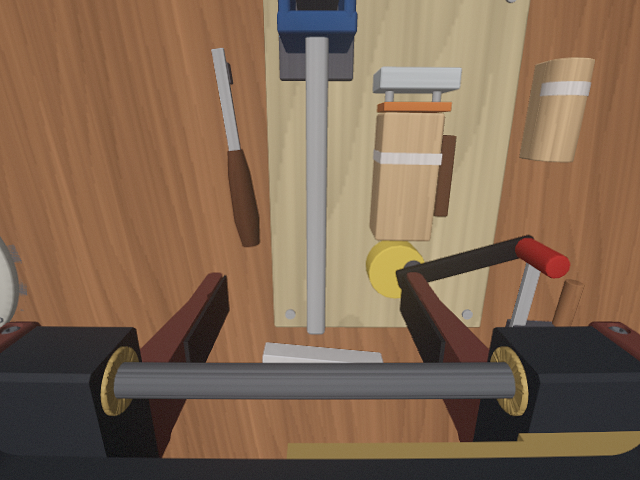

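The bar rose 20.4 mm and the pawl has it, so step 1 is done. Next I'll measure the pad and block gap and go over the knob.

```bash
python3 - <<'E'
from h import *
import m1
im=dict(np.load('w2.npz'));P=cloud(im);Q=m1.J(P.reshape(-1,3)).reshape(P.shape)
for u in (395,425):
  print(u)
  for v in list(range(66,72,2))+list(range(88,122,2))+list(range(232,246,2)): print(v,im['frame'][v,u],Q[v,u].round(1))
E
```

```text
395
66 [146 164 173] [  0.6 105.8  -1.4]
68 [192 189 186] [-8.7 97.5 44. ]
70 [190 190 187] [-8.4 96.1 43.1]
88 [114 116 115] [-7.3 81.8 41.9]
90 [87 89 91] [-4.3 81.4 28.3]
92 [83 84 86] [-0.2 81.4  9.2]
94 [132 165 181] [ 2.1 80.4 -1. ]
96 [133 167 182] [ 2.3 78.6 -1.3]
98 [132 165 181] [ 2.4 76.7 -1.4]
100 [134 167 180] [ 2.6 74.9 -1.8]
102 [ 68 121 198] [-5.9 70.6 38.7]
104 [ 71 120 193] [-6.3 68.8 41.1]
106 [ 66 116 189] [-6.4 67.  41.9]
108 [ 68 117 189] [-5.8 65.5 39.7]
110 [ 54  92 152] [-5.9 63.8 40.6]
112 [103 136 164] [-5.9 62.1 41. ]
114 [136 171 199] [-6.2 60.3 43.3]
116 [133 168 196] [-6.1 58.6 43. ]
118 [133 168 196] [-5.8 57.  42.1]
120 [133 168 196] [-5.8 55.3 42.9]
232 [125 161 189] [  0.8 -48.2  43.4]
234 [125 161 189] [  1.  -50.4  42.9]
236 [125 161 188] [  1.2 -52.4  43. ]
238 [126 160 189] [  1.  -54.2  44. ]
240 [ 82 122 144] [  2.2 -57.6  39.7]
242 [ 73 157 180] [  6.2 -65.1  23.3]
244 [ 76 159 181] [  4.5 -64.7  31.1]
425
66 [132 159 173] [ 29.8 106.   -1.9]
68 [192 188 184] [16.9 97.6 43.9]
70 [190 189 186] [17.5 96.3 42.2]
88 [121 122 121] [18.8 81.9 41.8]
90 [85 86 89] [22.4 81.4 29.9]
92 [85 86 88] [28.  81.3 11.2]
94 [134 166 182] [32.2 80.6 -2.4]
96 [136 169 186] [32.1 78.7 -1.6]
98 [139 172 188] [32.9 77.  -4. ]
100 [141 172 187] [32.6 75.  -2.2]
102 [ 79 127 197] [20.3 70.5 40.3]
104 [ 68 119 192] [20.3 68.8 40.7]
106 [ 70 120 192] [20.4 67.2 40.8]
108 [ 70 118 190] [20.8 65.5 40.1]
110 [ 61 101 166] [20.6 63.8 41.1]
112 [36 54 86] [29.3 63.1 12. ]
114 [138 171 199] [20.5 60.4 42.5]
116 [131 164 193] [20.5 58.7 42.9]
118 [130 165 194] [20.2 57.  44.4]
120 [130 164 194] [20.9 55.3 42.5]
232 [119 154 179] [ 29.8 -48.1  43.9]
234 [118 153 181] [ 30.1 -50.3  43.3]
236 [123 158 186] [ 30.4 -52.4  43. ]
238 [124 159 187] [ 30.7 -54.6  42.7]
240 [ 93 124 149] [ 30.9 -56.6  42.7]
242 [134 167 182] [ 46.2 -74.   -3.3]
244 [129 163 178] [ 46.  -76.   -2.1]
```

```bash
cat >> h.py <<'E'
R=105.
def knob(a,r=R,z=86): return jig(25+r*np.cos(a),-92.5-r*np.sin(a),z)-[0,0,.011]  # TCP for grasp at z
def qa(a): return q(YAW-a)
E
python3 - <<'E'
from h import *
a=-.32
for b in (-.32,0,.4,.8,1.1): print(b,knob(b),inverse_kinematics(knob(b),qa(b)))
E
```

```text
-0.32 [ 0.67475275 -0.00998325  0.095     ] [-6.51989907e-02  3.06051592e-01  1.22768709e+00 -4.44089210e-16
  1.60785397e+00  1.28359734e+00]
0 [ 0.67682574 -0.04337579  0.095     ] [-1.14152235e-01  3.15216556e-01  1.21666411e+00 -4.44089210e-16
  1.60971199e+00  1.55464409e+00]
0.4 [ 0.66457621 -0.08325754  0.095     ] [-1.75415272e-01  2.92410398e-01  1.24399617e+00 -4.44089210e-16
  1.60518608e+00  1.89338105e+00]
0.8 [ 0.63776296 -0.11522087  0.095     ] [-2.31222269e-01  2.34294854e-01  1.31215644e+00 -4.44089210e-16
  1.59514136e+00  2.23757406e+00]
1.1 [ 0.61057277 -0.13089006  0.095     ] [-2.65651698e-01  1.71387278e-01  1.38348959e+00 -4.44089210e-16
  1.58671578e+00  2.50314463e+00]
```

The block has about 1.5 mm of play to the pad face at y≈63, so I expect contact near 0.3–0.36 rad and the target near 0.65. I'll use the half-turn orientation so the wrist camera faces the jig.

```bash
cat >> h.py <<'E'
def qa(a): return q(YAW-a+np.pi)
E
python3 - <<'E'
from h import *
a=-.32
for b in (-.32,0,.4,.8,1.1):
    j=inverse_kinematics(knob(b),qa(b)); print(b,None if j is None else j.round(2))
move_to(knob(a)+[0,0,.09],qa(a)); hold(.2)
im=snap('wrist','w3.png');np.savez('w3.npz',**{k:np.array(im[k]) for k in im})
import m1; m1.measure(im);print(state()['time'],state()['ee_pos'])
E
```

```text
-0.32 [-0.07  0.31  1.23 -0.    1.61 -1.86]
0 [-0.11  0.32  1.22 -0.    1.61 -1.59]
0.4 [-0.18  0.29  1.24 -0.    1.61 -1.25]
0.8 [-0.23  0.23  1.31 -0.    1.6  -0.9 ]
1.1 [-0.27  0.17  1.38 -0.    1.59 -0.64]
board 51165 [[-96.6, -165.0, -3.2], [15.9, -8.6, -1.6], [106.8, 144.0, 0.2]]
blocktop 9688 [[-9.1, -55.2, 42.2], [13.0, -2.4, 43.4], [36.5, 52.6, 44.9]]
knob 514 [[113.5, -70.7, 70.7], [124.1, -60.2, 101.8], [133.0, -51.7, 103.3]]
knobtop 437 [[114.4, -70.6, 99.4], [125.4, -60.5, 101.9], [133.3, -51.7, 103.3]]
11.8417 [ 0.67469227 -0.00988924  0.18541959]
```

View pics/w3.png

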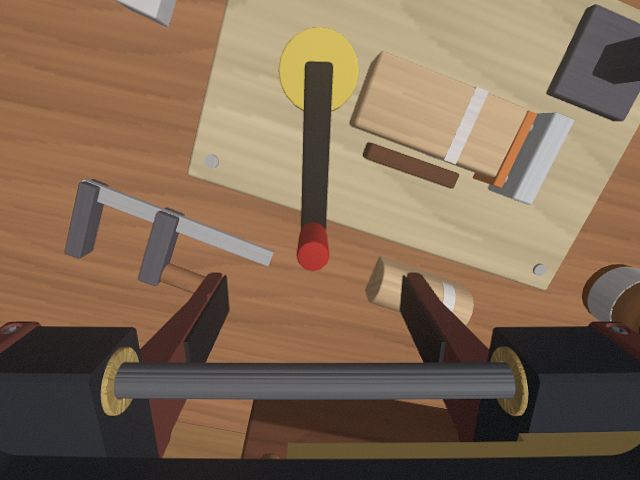

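The knob sits under the gripper at cam ≈ -0.31, and the pad's front edge is visible at about (518,150). Next I'll grip the knob and swing to 0.25, then look.

```bash
cat >> h.py <<'E'
def swing(a0,a1,step=.06,sp=.05):
    for a in np.linspace(a0,a1,max(1,int(np.ceil(abs(a1-a0)/step)))+1)[1:]:
        move_l(knob(a),sp,qa(a)); s=state(); f=s['ft_force']; t=YAW-a
        print('a %.3f t %.1f  Ftan %.1f Frad %.1f gap %.4f'%(a,s['time'],f@[-np.sin(t),np.cos(t),0],f@[np.cos(t),np.sin(t),0],s['finger_gap']),
          'actual %.3f'%actual(s['ee_pos']))
def actual(p):
    d=p-jig(25,-92.5,0); return YAW-np.arctan2(d[1],d[0])
E
python3 - <<'E'
from h import *
a=-.315
move_l(knob(a),.12,qa(a)); close(); hold(.2); s=state(); print(s['time'],s['finger_gap'],s['finger_force'],s['ft_force'],actual(s['ee_pos']))
swing(a,.25); hold(.1)
im=snap('wrist','w4.png');np.savez('w4.npz',**{k:np.array(im[k]) for k in im})
E
```

```text
13.9667 0.02142986451104641 29.9998676776886 [ 0.62479812 -0.44462696 -0.80917791] -0.3145556476519332
a -0.259 t 14.2  Ftan -1.1 Frad -0.2 gap 0.0216 actual -0.255
a -0.202 t 14.5  Ftan -1.7 Frad -1.8 gap 0.0217 actual -0.199
a -0.146 t 14.8  Ftan -0.9 Frad -3.3 gap 0.0212 actual -0.143
a -0.089 t 15.0  Ftan -1.2 Frad -5.4 gap 0.0218 actual -0.088
a -0.033 t 15.3  Ftan -0.9 Frad -5.9 gap 0.0217 actual -0.032
a 0.024 t 15.6  Ftan -1.7 Frad -6.0 gap 0.0218 actual 0.024
a 0.080 t 15.8  Ftan -1.6 Frad -7.6 gap 0.0213 actual 0.080
a 0.137 t 16.1  Ftan -0.1 Frad -7.7 gap 0.0216 actual 0.136
a 0.193 t 16.4  Ftan -1.6 Frad -7.4 gap 0.0214 actual 0.192
a 0.250 t 16.6  Ftan -1.0 Frad -8.9 gap 0.0218 actual 0.247
```

View pics/w4.png

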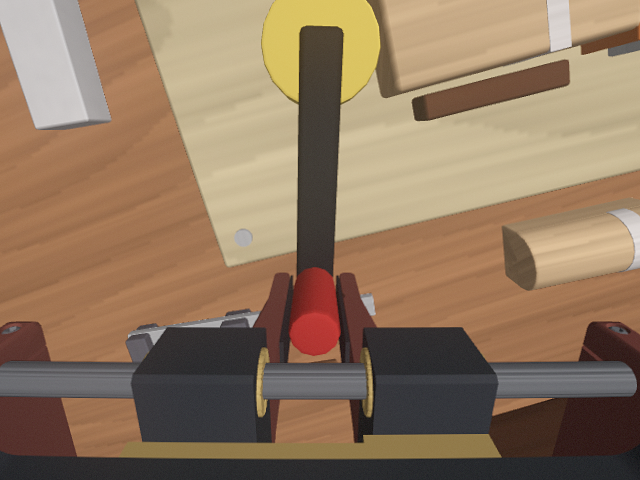

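The cam edge (380,45) nearly touches the block's end (388,50), and the pad is out of the wrist view. I'll check the top camera instead.

```bash
python3 - <<'E'
from h import *
im=snap('top');np.savez('top3.npz',**{k:np.array(im[k]) for k in im})
t=dict(np.load('top0.npz'))
c=lambda f:cv2.resize(f[200:320,215:415],None,fx=4,fy=4,interpolation=cv2.INTER_CUBIC)[:300]
cv2.imwrite('pics/c3.png',np.vstack([c(t['frame']),c(im['frame'])]))
E
```

```text
(no output)
```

View pics/c3.png

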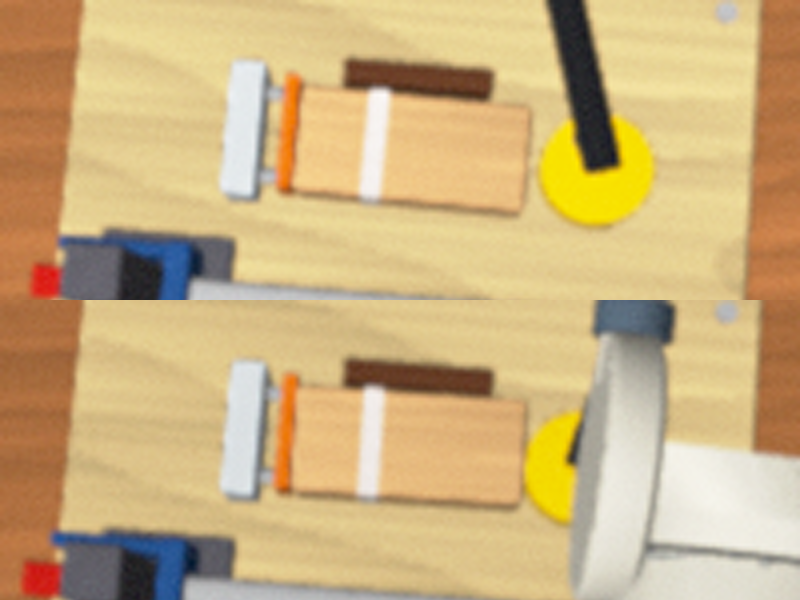

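```bash
cat > meas.py <<'E'
from h import *
T0=dict(np.load('top0.npz'))
def feats(im):
    f=im['frame'].astype(float)
    r={}
    def cen(w,u0,u1,v0,v1):
        w=np.clip(w[v0:v1,u0:u1],0,None); uu=np.arange(u0,u1); vv=np.arange(v0,v1)
        return np.array([(w*uu).sum()/w.sum(),(w*vv[:,None]).sum()/w.sum()])
    B,G,Rr=f[...,0],f[...,1],f[...,2]
    r['pad']=cen(np.where(Rr-B>140,Rr-B-140,0)*(G<170),279,296,218,248)
    r['tape']=cen(np.where(B>175,B-175,0),299,318,222,251)
    r['fence']=cen(np.where(B>165,B-165,0)*(f.max(2)-f.min(2)<60),266,283,212,252)
    return r
def shift(im):
    a,b=feats(T0),feats(im)
    A=lambda p:world(T0,[p],T0['depth'][233,287])[0]
    yj=np.array([-np.sin(YAW),np.cos(YAW),0])
    return {k:round(1000*float((A(b[k])-A(a[k]))@yj),2) for k in a}
if __name__=='__main__':
    print(feats(T0)); 
    for n in('top1','top3'): print(n,shift(dict(np.load(n+'.npz'))))
    for _ in range(3): print(shift(get_image('top')))
E
python3 meas.py
```

```text
{'pad': array([286.69866034, 232.24894014]), 'tape': array([308.20574163, 235.41031941]), 'fence': array([275.02213963, 231.43492782])}
top1 {'pad': 0.08, 'tape': -1.64, 'fence': 0.02}
top3 {'pad': 1.32, 'tape': 2.02, 'fence': 0.08}
{'pad': 1.31, 'tape': 2.01, 'fence': 0.07}
{'pad': 1.31, 'tape': 1.99, 'fence': 0.07}
{'pad': 1.32, 'tape': 2.02, 'fence': 0.09}
```

```bash
python3 - <<'E'
from h import *
from meas import shift
for a0,a1 in((.25,.30),(.30,.35)):
    swing(a0,a1); hold(.1); print(shift(get_image('top')))
E
```

```text
a 0.300 t 17.2  Ftan -1.2 Frad -9.3 gap 0.0217 actual 0.295
{'pad': 2.33, 'tape': 2.77, 'fence': 0.11}
a 0.350 t 17.6  Ftan -0.0 Frad -8.8 gap 0.0211 actual 0.343
{'pad': 3.45, 'tape': 3.55, 'fence': 0.1}
```

```bash
python3 - <<'E'
from h import *
from meas import shift
for a0,a1 in((.35,.40),(.40,.46)):
    swing(a0,a1); hold(.1); print(shift(get_image('top')))
a=.46
gripper_open(); hold(.1); move_l(knob(a)+[0,0,.06],.2)
g=jig(-75.5,-30,110)-[0,0,.011]+[0,0,.12]
move_to(g,q(YAW+np.pi/2)); hold(.2)
im=snap('wrist','w5.png');np.savez('w5.npz',**{k:np.array(im[k]) for k in im})
print(state()['time'],state()['ee_pos'],shift(snap('top')))
import m1
w2=dict(np.load('w2.npz')); print(abs(np.array(w2['view'])-im['view']).max())
Q2,Q5=[m1.J(cloud(x).reshape(-1,3)).reshape(480,640,3) for x in(w2,im)]
for u in (395,410,425): 
  for v in range(88,120,1): print(u,v,w2['frame'][v,u],im['frame'][v,u],Q5[v,u].round(1)) if u==410 else 0
f=[x['frame'][60:130,360:470] for x in(w2,im)]
cv2.imwrite('pics/c5.png',cv2.resize(np.hstack(f),None,fx=3.6,fy=3.6,interpolation=cv2.INTER_NEAREST))
E
```

```text
a 0.400 t 18.1  Ftan 0.0 Frad -8.6 gap 0.0215 actual 0.390
{'pad': 4.37, 'tape': 4.31, 'fence': 0.11}
a 0.460 t 18.5  Ftan 0.4 Frad -9.9 gap 0.0215 actual 0.445
{'pad': 5.19, 'tape': 5.07, 'fence': 0.12}
21.7333 [0.47867147 0.03864832 0.23843313] {'pad': 7.51, 'tape': -2.73, 'fence': 0.64}
0.0008406197388086123
410 88 [117 117 119] [109 110 112] [ 6.7 81.7 42. ]
410 89 [87 88 90] [87 89 92] [ 8.  81.3 37. ]
410 90 [84 88 90] [85 89 90] [10.6 81.4 27. ]
410 91 [82 85 86] [84 86 89] [12.7 81.3 18.8]
410 92 [85 85 87] [85 87 88] [15.8 81.4  6.9]
410 93 [103 118 127] [110 133 147] [17.6 81.1 -0. ]
410 94 [121 153 168] [122 154 168] [18.1 80.3 -1.5]
410 95 [124 157 172] [107 138 154] [18.3 79.4 -2.3]
410 96 [123 154 171] [ 80 133 204] [ 7.8 75.3 39.5]
410 97 [123 154 169] [ 70 123 196] [ 7.5 74.4 41.1]
410 98 [125 157 171] [ 74 123 194] [ 8.3 73.8 38. ]
410 99 [124 155 170] [ 69 120 192] [ 8.  72.8 39.5]
410 100 [129 159 172] [ 66 117 189] [ 8.  72.  39.9]
410 101 [105 139 159] [ 67 116 189] [ 8.1 71.2 39.6]
410 102 [ 71 123 198] [ 67 116 188] [ 8.  70.3 40.3]
410 103 [ 71 121 195] [ 69 1
[... 163 characters left out ...]
2.3 67.8 24.4]
410 107 [ 70 119 190] [132 167 193] [ 8.1 66.1 40.9]
410 108 [ 67 117 188] [140 175 202] [ 7.4 65.1 43.9]
410 109 [ 68 118 192] [134 167 196] [ 7.7 64.3 43. ]
410 110 [ 51  92 157] [130 166 195] [ 7.6 63.4 43.9]
410 111 [39 57 84] [130 165 194] [ 7.9 62.7 42.7]
410 112 [ 52  76 109] [132 167 195] [ 8.  61.8 42.7]
410 113 [142 176 203] [131 166 195] [ 8.1 61.  42.7]
410 114 [138 173 201] [131 166 194] [ 8.  60.1 43.4]
410 115 [135 169 197] [129 166 193] [ 8.2 59.3 42.9]
410 116 [131 167 196] [132 167 195] [ 8.5 58.5 41.8]
410 117 [132 169 196] [132 167 194] [ 8.6 57.6 41.4]
410 118 [133 169 196] [132 167 194] [ 8.2 56.8 43.2]
410 119 [132 168 196] [130 166 194] [ 8.4 55.9 42.7]
```

View pics/c5.png

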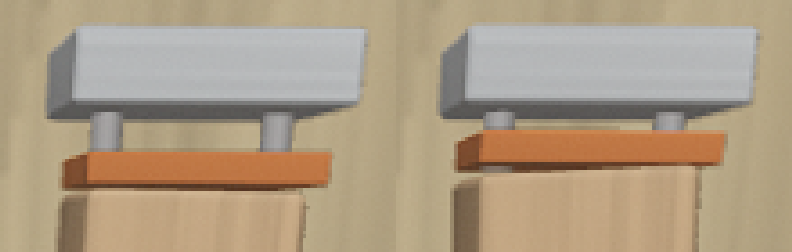

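The pad's back edge moved from row 101.3 to 95.4 (about 0.86 mm/px), so the pad is pushed in about 5.0 mm with the lever let go. That is inside the 1.8–6.2 mm band. I'll check the rest once more and hand in.

```bash
python3 - <<'E'
from h import *
import m1
im=snap('wrist'); m1.measure(im)
s=state(); print(s['time'],s['finger_force'],s['ft_force'])
job_done()
E
```

```text
bar 3462 [[-82.4, -57.0, 134.1], [-75.9, 7.0, 136.4], [-69.4, 58.0, 137.9]]
board 37474 [[-112.3, -160.9, -3.4], [-15.7, 20.2, -1.8], [107.2, 146.0, -0.0]]
blocktop 5888 [[-9.0, -48.8, 42.1], [14.7, 4.6, 43.4], [39.3, 52.6, 44.8]]
knob 390 [[107.0, -137.4, 55.6], [112.3, -127.4, 68.8], [121.6, -125.2, 85.9]]
21.8333 0.0 [ 0.7776924   0.37325516 -0.80098224]
the job is handed in; nothing more can be done
```

I handed the job in at about 22 s: the tool rest sits one notch up (measured 20.4 mm above its start), the cam holds the block against the pad with the pad in by about 5 mm (past the 4 mm half, but inside the 1.8–6.2 mm band), and the gripper has let go of everything; I did not check the bystanders for movement, and no verdict came back.

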